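# Turn the step attenuator's dial up by exactly four clicks with a fingertip

## Robot

A 6-joint arm with a two-finger parallel gripper is mounted at the origin on a cart in front of the work surface, level with it; the furniture and walls round the work are solid. World frame = base frame: x ahead of the robot, y to its left, z up, the work surface at z = 0. Lengths are in m, angles in rad, forces in N, time in s.
With the tool pointing down it reaches from about 0.25 to 0.725 m from the base axis. Payload 4 kg.
Tool frame: the origin (TCP) lies midway between the tips of the shut fingers; the grasp point (between the pads) lies bot.tcp_to_grasp behind it (bot.tcp_to_grasp is the distance from the TCP to the grasp point, in m); z points along the fingers, y is the line along which they close (so a half turn about z gives the same grasp; the last joint's range is limited). The gripper opens to 85 mm and grips with 20 to 120 N. Pads are 22 mm wide; open, the fingers measure 114 mm over their backs; the gripper's body (76 mm by 85 mm) begins 54 mm behind the grasp point. The pads swing forward as they close: fully open they stand 13 mm farther back than shut.
Start: joints at [0, 0.241, 0.005, 1.335, 0, 1.571], TCP at [0.5, -0, 0.231] pointing down, gripper open.
Joint ranges: [-2.72, 2.72], [-1.05, 1.87], [-1.09, 1.28], [-1.99, 2.15], [-1.42, 1.44], [-3.14, 3.14]. Speed limits (rad/s): [2.79, 2.79, 3.14, 3.14, 3.14, 3.14].

## Interface

Orientations are given as a unit quaternion [x, y, z, w].
In Python, from workcell import readout, camera, bot gives the robot as it stands. The module is installed in compiled form; this text tells all that it offers.
- The arm moves only by the tool jog_arm, never from a script. Its argument "motion" is a list of rows, each an object of numbers: "x", "y", "z": the shift along the tool's x, y, z in mm; "spin": the turn about the tool's z in degrees; "fingers": the closure, from -1 (fully open) to 1 (shut). A call has 1 to 8 rows; each row is the pose to reach, as a shift and turn from the pose commanded when the call began, along the tool's axes at that moment; what a row does not reach only later rows make up. A row lasts 1/8 s, in which the tool goes at most 62.5 mm and 10.7 degrees, less where a joint would pass 70% of its speed; a pose out of reach is approached as far as the arm can. A call with a gripper value outside its range is refused whole. The fingers move at their own pace and stop on an object; the grip force is fixed at half the most. Time passes only in rows, so rows that repeat a pose let the fingers close. It gives the time, the measured TCP pose, the force, the opening and the grip force at its end, in the units of the state.
- readout.get_obs(): the state, without advancing time (a new reading comes with each control period).
- camera(name): name is "scene" or "side" or "wrist"; returns a dict with "pixels" (480x640x3 uint8, red, green, blue), "K" (3x3 intrinsics, pixels), "rvec" (rotation vector, rad) and "tvec" (3), from world to camera coordinates, as OpenCV has them. Camera axes: x right, y down, z forward; pixel columns grow to the right and rows downward; lengths in m; the calibration is good to about 2 mm. The wrist camera is an equidistant fisheye: a pixel r from the principal point sees the ray r / f radians off the axis. A picture is of the moment at which its call begins. There is no depth.
- bot.job_done(): hands the job in; it is judged then, once.
The state is a dict: "clock": time; "joint_pos": joint angles; "joint_vel": joint speeds; "tau": joint torques, N m; "eef_pos": TCP position; "tool_rot": TCP orientation; "ft_force": force on the tool from outside, world axes, zero at the start; "ft_torque": the same for the moment, N m; "grip_width": finger opening in m; "grasp_force": force on a finger pad.
Only numpy, scipy, OpenCV 4.12 (cv2) and the standard library are available. Lean on these libraries where they do the work, as an engineer would, in place of code of your own. Each camera call takes 0.05 s, during which the arm holds its last target. There are 200 camera calls.

## Task

The step attenuator on the bench needs four more steps of attenuation: with a fingertip against the upright post of its larger dial, gently push that dial clockwise (seen from above) by exactly four clicks, never going past the fourth, and leave it resting in that stop. Only push, do not grip or pinch anything; leave the smaller dial and the loose things around as they are, and finish with the hand clear.

Things in the scene. Friction and masses are not known exactly. Their poses are not given: they have to be found in the camera images.
- attenuator: The step attenuator: a closed flat metal case, 240 (its x) x 124 (its y) x 47 mm tall, fixed to the bench. Origin: centre of its underside, on the bench; z up. A larger and a smaller rotary dial sit on its top, their axes vertical and 60 mm either side of the middle along its x; which of them is at which end varies.
- big_dial_axis (a point): Centre of the LARGER dial's top face, on its axis: a grey knurled disc 80 mm in diameter, its flat top about 64 mm above the bench. One upright steel finger post stands near its rim; the rest of the top is clear.
- big_dial_post (a point): Centre (half-way up) of the larger dial's finger post: a round upright steel pin, 14 mm in diameter and 26 mm tall above the disc, 30 mm from the dial's axis. It turns with the dial and at the start may stand at any angle round it.
- big_dial (a joint): Turn of the larger dial, rad, CLOCKWISE from above positive, about 0 at the start. It clicks into stops every 0.5236 (30 degrees): four clicks = 2.094; range -2 to +9 clicks. A sideways push of 2 to 5 N at the post takes it out of a stop; half-way to the next it jumps on by itself, up to 15 degrees ahead of the finger, and stays; let go, it springs to the nearest stop.
- small_dial_axis (a point): Centre of the SMALLER dial's top face (fine setting, to be left alone): same make, disc 48 mm in diameter, top about 60 mm above the bench, with a pin 7 mm in diameter and 16 mm tall that reaches about 76 mm above the bench, 16 mm from its axis.
- small_dial (a joint): Turn of the smaller dial, rad, clockwise positive, about 0 at the start, clicks every 0.5236. It must stay where it is.
- spare_board: Bystander, loose: small green circuit board, 40x59x14 mm, lying flat. Origin: centre of its underside.
- solder_reel: Bystander, loose: small reel of solder, 48 mm across, 40 mm tall, standing on its flange. Origin: centre of its underside.
- usb_stick: Bystander, loose: black memory stick, 18x50x8 mm. Origin: centre of its underside.
- adapter_sma: Bystander, loose: brass threaded adapter, 10x22x8 mm. Origin: centre of its underside.
- heat_sink: Bystander, loose: finned metal heat sink, 40x40x20 mm. Origin: centre of its underside.
- flux_bottle: Bystander, loose: small brown bottle with a black cap, 30 mm across, 73 mm tall, standing. Origin: centre of its underside.

How it is judged:
By the outcome, as a careful person would: the job done as asked, in the order asked, and still so for the second after the job is handed in, with the robot touching nothing.
It also fails if it takes over 40 s, if anything falls off the work surface, if the arm or the gripper's body presses on something with over 40 N, if the wrist force passes 120 N, or if a joint passes its speed limit or range.

## Working session

There is one attempt and no reset: what is moved stays moved. The work goes in short steps, Python scripts to look and compute and a tool call to move; the robot and the scene stay as the last step left them, time stands still between calls to the robot, and variables do not carry over. Pictures are saved under pics/ and viewed, at most 10 in all, crops included, and the job is handed in when it is done.

Besides the shell and the picture viewer there is one more tool, called after "Request:" as a command line: name --argument value ..., lists and objects as JSON in quotes. jog_arm: Moves the arm, as the interface text tells. Its arguments: {"type":"object","properties":{"motion":{"type":"array"}},"required":["motion"]}

```bash
mkdir -p pics; cat > h.py <<'E'
import numpy as np, cv2
from workcell import readout, camera, bot
def snap(n,f):
    c=camera(n); cv2.imwrite('pics/'+f+'.png',c['pixels'][:,:,::-1]); np.savez('pics/'+f+'.npz',**c); return c
def ray(c,u,v,wrist=False):
    K=c['K'];R=cv2.Rodrigues(np.array(c['rvec'],float))[0];t=np.array(c['tvec'],float).ravel()
    x=(u-K[0,2])/K[0,0];y=(v-K[1,2])/K[1,1]
    if wrist:
        r=np.hypot(x,y); d=np.array([x/r*np.sin(r),y/r*np.sin(r),np.cos(r)]) if r>1e-9 else np.array([0,0,1.])
    else: d=np.array([x,y,1.]);d/=np.linalg.norm(d)
    return -R.T@t,R.T@d
def plane(c,u,v,z,wrist=False):
    o,d=ray(c,u,v,wrist); return o+d*(z-o[2])/d[2]
def tri(rs):
    A=np.zeros((3,3));b=np.zeros(3)
    for o,d in rs: P=np.eye(3)-np.outer(d,d);A+=P;b+=P@o
    p=np.linalg.solve(A,b); return p,[np.linalg.norm((np.eye(3)-np.outer(d,d))@(p-o)) for o,d in rs]
E
python3 - <<'E'
from h import *
for n in('scene','side','wrist'):
    c=snap(n,n+'0');print(n,c['K'].tolist(),ray(c,320,240)[0].round(3))
o=readout.get_obs();print(o['eef_pos'],o['tool_rot'],o['grip_width'],bot.tcp_to_grasp,o['ft_force'])
E
```

```text
scene [[479.20197583813393, 0.0, 324.2846136804233], [0.0, 479.20197583813393, 243.13089359588085], [0.0, 0.0, 1.0]] [ 0.156 -0.67   0.72 ]
side [[557.9454969192126, 0.0, 331.272568213876], [0.0, 557.9454969192126, 240.11666499027032], [0.0, 0.0, 1.0]] [0.088 0.389 0.538]
wrist [[371.64829954431775, 0.0, 311.12279908891276], [0.0, 371.64829954431775, 246.01397946458133], [0.0, 0.0, 1.0]] [0.499 0.071 0.372]
[4.99507603e-01 2.21085450e-05 2.30612526e-01] [ 7.07097999e-01  7.07115096e-01 -5.64174684e-04 -5.86009576e-04] 0.08558356223680597 0.0187 [ 0.48564139 -0.2009885  -0.90624208]
```

View pics/scene0.png

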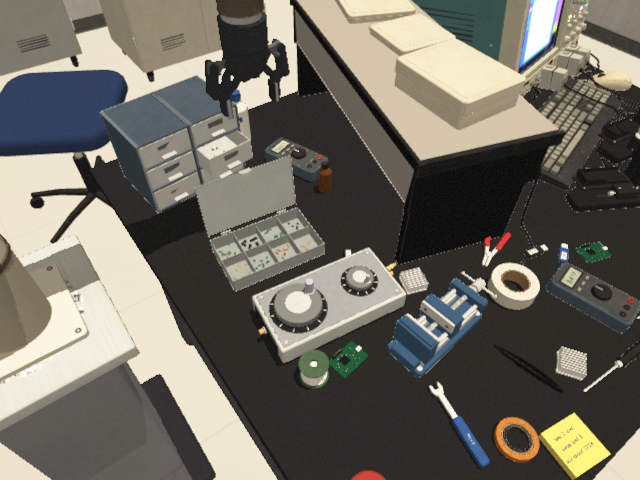

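View pics/side0.png

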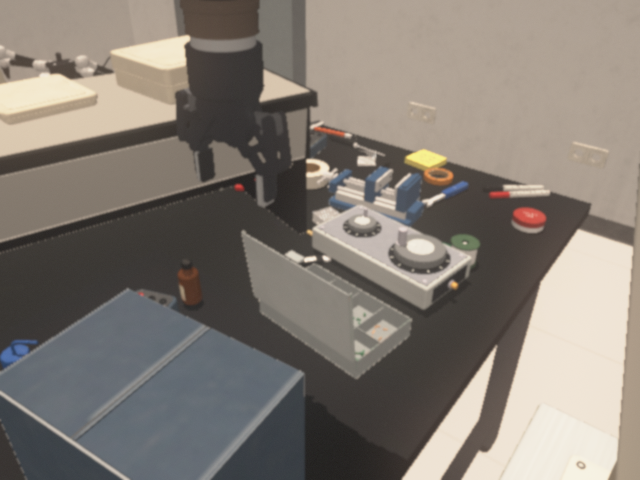

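View pics/wrist0.png

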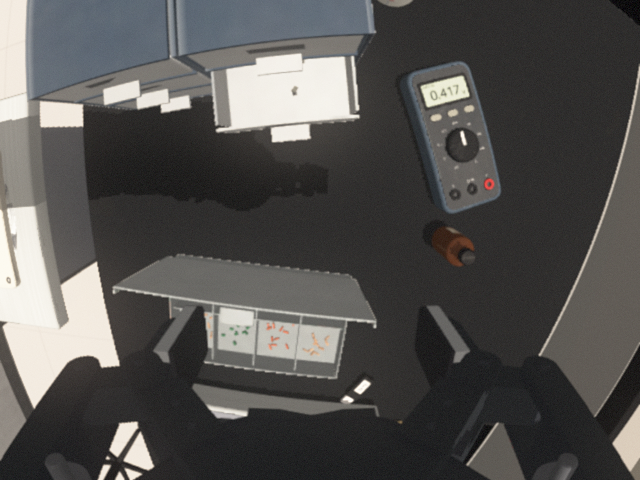

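The scene view shows the big dial at about (299,305) with its post at (309,287), and the small dial at (359,280). In the side view the big dial is at (420,250), its post at (403,237), and the small dial at (362,224). The lid of the parts box stands up north of the attenuator. I'll zoom in on both dials.

```bash
python3 - <<'E'
import cv2,numpy as np
a=cv2.imread('pics/scene0.png')[245:365,240:420];b=cv2.imread('pics/side0.png')[190:310,300:480]
f=lambda i:cv2.resize(i,None,fx=4.4,fy=4.4,interpolation=cv2.INTER_CUBIC)[:,:]
a=cv2.resize(a[:, :],(800,533));cv2.imwrite('pics/za.png',a)
cv2.imwrite('pics/zb.png',cv2.resize(b,(800,533)))
E
```

```text
(no output)
```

View pics/za.png

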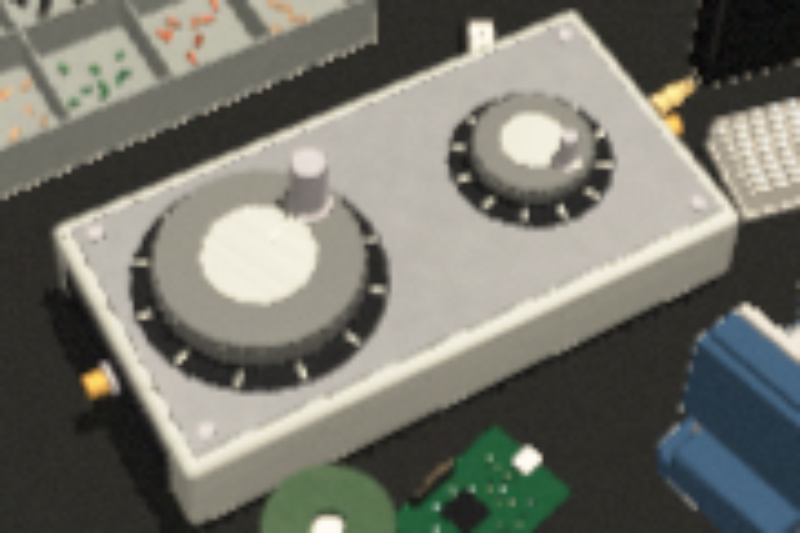

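View pics/zb.png

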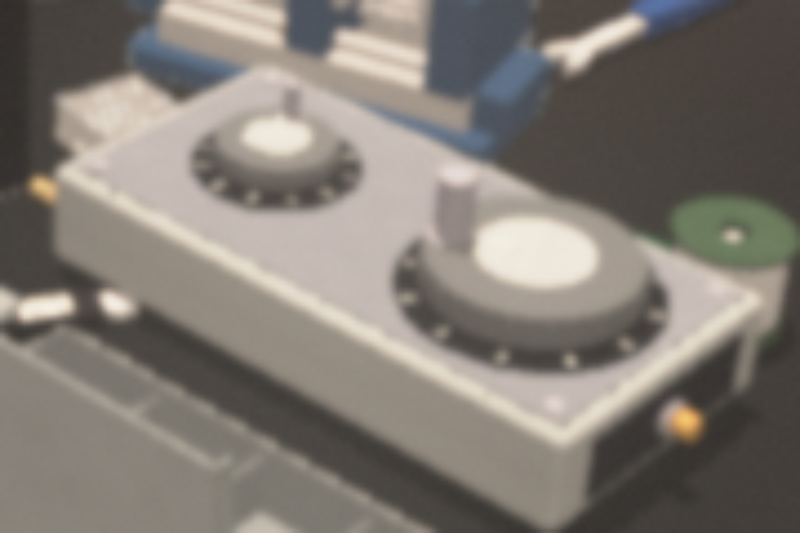

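The zooms show a white cap centred on each dial. The big cap is at scene (298.3,302.2) and side (420.8,246.7). The post top is at scene (309.5,280.3) and side (403.1,228.9). The small cap is at scene (358.6,276.1) and side (362.3,220.6).

```bash
python3 - <<'E'
from h import *
S=dict(np.load('pics/scene0.npz'));D=dict(np.load('pics/side0.npz'))
def blob(c,u,v):
    g=cv2.cvtColor(c['pixels'],cv2.COLOR_RGB2GRAY);t=(int(g[int(v),int(u)])+0)*.88
    n,l,s,ce=cv2.connectedComponentsWithStats((g>t).astype('u1'),connectivity=4);k=l[int(v),int(u)];return ce[k],s[k,4]
for n,a,b in[('bigcap',(298.3,302.2),(420.8,246.7)),('smallcap',(357,276.1),(361,220.6))]:
    (p,n1),(q,n2)=blob(S,*a),blob(D,*b);print(n,p.round(1),n1,q.round(1),n2,tri([ray(S,*a),ray(D,*b)]),tri([ray(S,*p),ray(D,*q)]))
for n,a,b in[('posttop',(309.5,280.3),(403.1,228.9)),('postbase',(309.3,292.2),(401.9,244)),('smallcap',(358.6,276.1),(362.3,220.6)),('smallpin',(368.3,275.6),(365.5,211.4)),
]: print(n,tri([ray(S,*a),ray(D,*b)]))
print('post@90',plane(S,309.5,280.3,.09),plane(D,403.1,228.9,.09)); print('cap@65',plane(S,298.3,302.2,.065),plane(D,420.8,246.7,.065))
z=lambda u,v:(240+u/4.444,245+v/4.444)
for n,p in dict(W=(57,232),N=(570,14),E=(735,218),Sx=(190,468)).items(): print(n,plane(S,*z(*p),.047))
# lid of box top, reel top, flux
print('lid S',plane(S,293,158,.08),plane(S,200,195,.08)); print('lid D tops',plane(D,245,236,.08),plane(D,352,303,.08)); print(tri([ray(S,293,158),ray(D,245,236)]),tri([ray(S,199,194),ray(D,352,303)]))
E
```

```text
bigcap [297.7 302. ] 434 [420.1 246.3] 330 (array([ 0.39620208, -0.28571826,  0.06470349]), [np.float64(0.0008885750021349614), np.float64(0.0008885750021349301)]) (array([ 0.39629548, -0.28480688,  0.06532549]), [np.float64(8.843617228732519e-05), np.float64(8.843617228730171e-05)])
smallcap [359.4 275.9] 127 [362.  220.1] 95 (array([ 0.51348438, -0.29745888,  0.06117547]), [np.float64(0.0015202613407148925), np.float64(0.0015202613407149584)]) (array([ 0.51507761, -0.30041953,  0.06143106]), [np.float64(0.00019802057457817218), np.float64(0.00019802057457811217)])
posttop (array([ 0.42562128, -0.27624486,  0.09079194]), [np.float64(0.0012782381616523216), np.float64(0.001278238161652496)])
postbase (array([ 0.4245409 , -0.27783983,  0.06173511]), [np.float64(0.00017070922625173396), np.float64(0.0001707092262518021)])
smallcap (array([ 0.51390162, -0.29983159,  0.06118608]), [np.float64(0.00010982643984386435), np.float64(0.0001098264398438277)])
smallpin (array([ 0.52019227, -0.31539187,  0.07137367]), [np.float64(0.002138148314073929), np.float64(0.002138148314073824)])
post@90 [ 0.42733864 -0.27520808  0.09      ] [ 0.42465183 -0.2767147   0.09      ]
cap@65 [ 0.39702997 -0.2855679   0.065     ] [ 0.39497101 -0.28489102  0.065     ]
W [ 0.34682553 -0.22090412  0.047     ]
N [ 0.57808132 -0.25134315  0.047     ]
E [ 0.56229609 -0.36950057  0.047     ]
Sx [ 0.33250309 -0.33570509  0.047     ]
lid S [0.59152209 0.01699131 0.08      ] [0.37939355 0.02741484 0.08      ]
lid D tops [ 0.61170714 -0.12135669  0.08      ] [ 0.39121458 -0.08914544  0.08      ]
(array([ 0.5448583 , -0.05329364,  0.14275471]), [np.float64(0.0033017847864165967), np.float64(0.003301784786416804)]) (array([ 0.35709417, -0.03159273,  0.13586064]), [np.float64(0.002418327386654511), np.float64(0.002418327386654633)])
```

Request:
jog_arm --motion '[{"x": -40, "y": -13, "fingers": 1}, {"x": -85, "y": -28, "spin": -5, "fingers": 1}, {"x": -130, "y": -43, "spin": -10, "fingers": 1}, {"x": -175, "y": -58, "spin": -15, "fingers": 1}, {"x": -220, "y": -73, "spin": -15, "fingers": 1}, {"x": -246, "y": -83, "spin": -15, "z": 30, "fingers": 1}, {"x": -246, "y": -83, "spin": -15, "z": 60, "fingers": 1}, {"x": -246, "y": -83, "z": 60, "spin": -15, "fingers": 1}]'

```text
validation failed for argument at $.mo...
```

Request:
jog_arm --motion '[{"x": -40, "y": -13, "z": 0, "spin": 0, "fingers": 1}, {"x": -85, "y": -28, "z": 0, "spin": -5, "fingers": 1}, {"x": -130, "y": -43, "z": 0, "spin": -10, "fingers": 1}, {"x": -175, "y": -58, "z": 0, "spin": -15, "fingers": 1}, {"x": -220, "y": -73, "z": 0, "spin": -15, "fingers": 1}, {"x": -246, "y": -83, "z": 30, "spin": -15, "fingers": 1}, {"x": -246, "y": -83, "z": 60, "spin": -15, "fingers": 1}, {"x": -246, "y": -83, "z": 60, "spin": -15, "fingers": 1}]'

```text
clock: 1.15
eef_pos: [0.4148, -0.2452, 0.1689]
tool_rot: [0.609, 0.793, -0.0, -0.003]
ft_force: [0.0, 0.5, 0.5]
grip_width: 0.0001
grasp_force: 0.0
```

```bash
python3 - <<'E'
from h import *
snap('wrist','w1');print(readout.get_obs()['joint_pos'].round(2))
c=snap('side','s1'); 
E
```

```text
[-0.53  0.25 -0.15  1.18  0.    0.78]
```

View pics/w1.png

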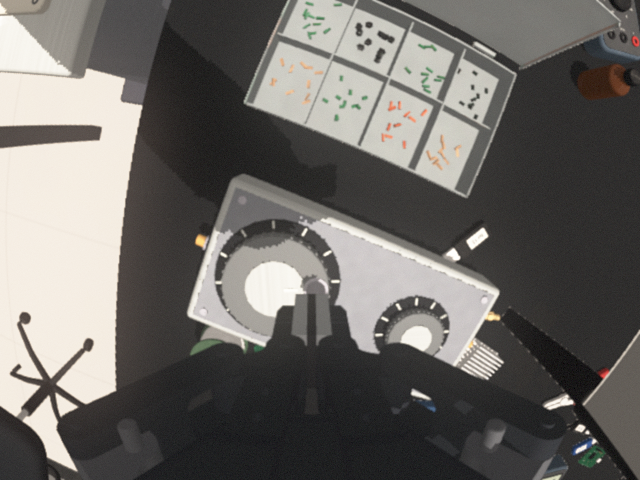

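The wrist view shows the big dial's black ring at about (278,281) with its cap at (274,288). The post is at (316,285), just past the shut fingertips, and the small dial is at (413,333).

```bash
python3 - <<'E'
from h import *
W=dict(np.load('pics/w1.npz'))
print('post',plane(W,316,285,.09,True),'cap',plane(W,274,288,.065,True),'ring@47',plane(W,278,281,.048,True))
A=np.array([.3963,-.285]);
o=readout.get_obs();T=o['eef_pos'];print(T-np.r_[A,0], np.hypot(*(T[:2]-A)))
E
```

```text
post [ 0.42135507 -0.26320501  0.09      ] cap [ 0.39575988 -0.28318517  0.065     ] ring@47 [ 0.39738481 -0.28408474  0.048     ]
[0.02084106 0.03909711 0.17175828] 0.04430500953341302
```

Request:
jog_arm --motion '[{"x": 0, "y": 0, "z": 30, "spin": 0, "fingers": 1}, {"x": 0, "y": 0, "z": 60, "spin": 0, "fingers": 1}, {"x": 0, "y": 0, "z": 85, "spin": 0, "fingers": 1}, {"x": 0, "y": 0, "z": 95, "spin": 0, "fingers": 1}, {"x": 0, "y": 0, "z": 97, "spin": 0, "fingers": 1}, {"x": 0, "y": 0, "z": 97, "spin": 0, "fingers": 1}]'

```text
clock: 2.0
eef_pos: [0.418, -0.2464, 0.0754]
tool_rot: [0.609, 0.793, 0.0, 0.001]
ft_force: [-0.3, -0.6, -0.4]
grip_width: 0.0002
grasp_force: 0.0
```

Request:
jog_arm --motion '[{"x": -3, "y": 0, "z": 0, "spin": 0, "fingers": 1}, {"x": -6, "y": 0, "z": 0, "spin": 0, "fingers": 1}, {"x": -8, "y": 0, "z": 0, "spin": 0, "fingers": 1}, {"x": -10, "y": 0, "z": 0, "spin": 0, "fingers": 1}, {"x": -10, "y": 0, "z": 0, "spin": 0, "fingers": 1}]'

```text
clock: 2.62
eef_pos: [0.4196, -0.2558, 0.0743]
tool_rot: [0.609, 0.793, -0.0, -0.0]
ft_force: [-0.1, 0.0, 0.0]
grip_width: 0.0001
grasp_force: 0.0
```

Request:
jog_arm --motion '[{"x": -2, "y": 0, "z": 0, "spin": 0, "fingers": 1}, {"x": -3, "y": 0, "z": 0, "spin": 0, "fingers": 1}, {"x": -3, "y": 0, "z": 0, "spin": 0, "fingers": 1}]'

```text
clock: 3.0
eef_pos: [0.4204, -0.2586, 0.0743]
tool_rot: [0.609, 0.793, 0.0, 0.0]
ft_force: [-0.1, 0.2, -0.6]
grip_width: 0.0
grasp_force: 0.0
```

Request:
jog_arm --motion '[{"x": -1, "y": 0, "z": 0, "spin": 0, "fingers": 1}, {"x": -1, "y": 0, "z": 0, "spin": 0, "fingers": 1}]'

```text
clock: 3.25
eef_pos: [0.4206, -0.2594, 0.0743]
tool_rot: [0.609, 0.793, 0.0, -0.0]
ft_force: [-0.1, 0.5, 0.6]
grip_width: -0.0002
grasp_force: 0.3
```

Request:
jog_arm --motion '[{"x": -1, "y": 0, "z": 0, "spin": 0, "fingers": 1}, {"x": -1, "y": 0, "z": 0, "spin": 0, "fingers": 1}]'

```text
clock: 3.5
eef_pos: [0.4207, -0.2598, 0.0742]
tool_rot: [0.609, 0.793, 0.001, -0.001]
ft_force: [0.8, 4.1, 0.6]
grip_width: 0.0001
grasp_force: 1.7
```

Request:
jog_arm --motion '[{"x": -1, "y": 0, "z": 0, "spin": 0, "fingers": 1}, {"x": -1, "y": 0, "z": 0, "spin": 0, "fingers": 1}]'

```text
clock: 3.75
eef_pos: [0.4214, -0.2615, 0.0743]
tool_rot: [0.609, 0.793, 0.0, 0.0]
ft_force: [0.6, 2.3, 0.2]
grip_width: -0.0
grasp_force: 1.1
```

Request:
jog_arm --motion '[{"x": -1.8, "y": 1.7, "z": 0, "spin": 7, "fingers": 1}, {"x": -3.5, "y": 2.4, "z": 0, "spin": 10, "fingers": 1}, {"x": -5.2, "y": 3, "z": 0, "spin": 13, "fingers": 1}, {"x": -7, "y": 3.6, "z": 0, "spin": 16, "fingers": 1}, {"x": -9.4, "y": 4.1, "z": 0, "spin": 20, "fingers": 1}, {"x": -11.2, "y": 4.4, "z": 0, "spin": 23, "fingers": 1}, {"x": -13, "y": 4.6, "z": 0, "spin": 26, "fingers": 1}, {"x": -15.4, "y": 4.8, "z": 0, "spin": 30, "fingers": 1}]'

```text
clock: 4.75
eef_pos: [0.4298, -0.2756, 0.0744]
tool_rot: [0.794, 0.608, -0.0, 0.0]
ft_force: [0.3, 4.0, 0.7]
grip_width: 0.0
grasp_force: 1.9
```

```bash
cat > st.py <<'E'
from h import *
def st():
    o=readout.get_obs();q=o['tool_rot'];R=cv2.Rodrigues(np.eye(3))[0]
    from scipy.spatial.transform import Rotation as Ro
    M=Ro.from_quat(q).as_matrix();d=o['eef_pos'][:2]-np.array([.3963,-.285])
    ph=np.degrees(np.arctan2(M[1,1],M[0,1]))
    print('rel tool x,y mm',(d@M[:2,:2]*1000).round(1),'spin',round(15.2-ph,1),'z',o['eef_pos'][2].round(4),'F tool',(o['ft_force']@M).round(1),'t',o['clock'],'q6',o['joint_pos'][5].round(2))
E
python3 -c "
from st import *
st(); snap('side','s2')"
```

```text
rel tool x,y mm [17.9 29.9] spin 30.3 z 0.0744 F tool [ 3.9 -0.7 -0.7] t 4.75 q6 1.27
```

Request:
jog_arm --motion '[{"x": -1.6, "y": 0.9, "z": 0, "spin": 3, "fingers": 1}, {"x": -3.2, "y": 1.7, "z": 0, "spin": 6, "fingers": 1}, {"x": -4.9, "y": 2.5, "z": 0, "spin": 9, "fingers": 1}, {"x": -6.6, "y": 3.1, "z": 0, "spin": 12, "fingers": 1}, {"x": -9, "y": 3.9, "z": 0, "spin": 16, "fingers": 1}, {"x": -11.4, "y": 4.4, "z": 0, "spin": 20, "fingers": 1}, {"x": -14.4, "y": 4.9, "z": 0, "spin": 25, "fingers": 1}, {"x": -17.4, "y": 5.1, "z": 0, "spin": 30, "fingers": 1}]'

```text
clock: 5.8
eef_pos: [0.4307, -0.2935, 0.0744]
tool_rot: [0.924, 0.382, 0.001, 0.0]
ft_force: [3.2, 4.2, 0.2]
grip_width: 0.0001
grasp_force: 2.7
```

```bash
python3 -c "
from st import *
st(); a=snap('side','s3'); b=snap('scene','c3')
i=np.vstack([cv2.resize(x['pixels'][v:v+90,u:u+180],(800,300*4//3//1))[:300] if 0 else cv2.resize(x['pixels'][v:v+66,u:u+176],(800,300)) for x,v,u in((a,205,300),(b,255,240))])
cv2.imwrite('pics/z3.png',i[:,:,::-1])"
```

```text
rel tool x,y mm [18.4 30.3] spin 60.3 z 0.0744 F tool [ 5.2 -0.7 -0.2] t 5.8 q6 1.76
```

View pics/z3.png

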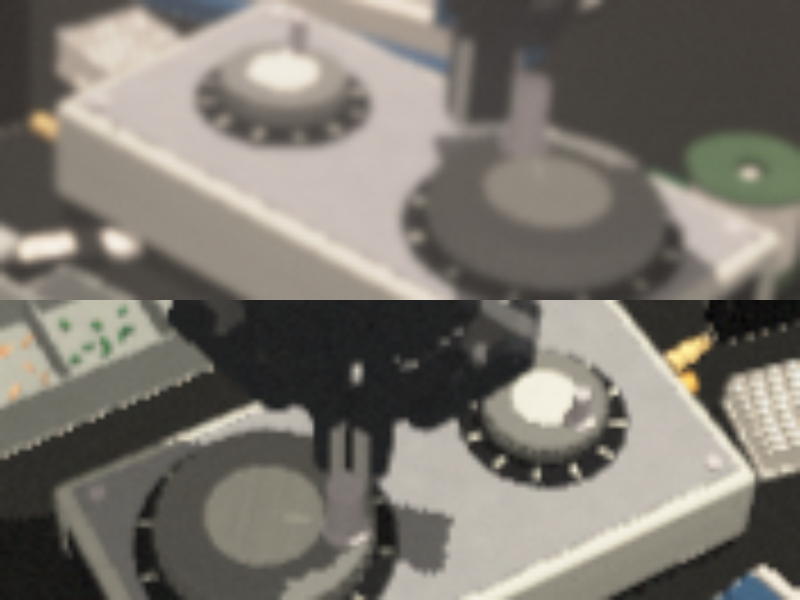

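The finger is against the post. The post's base is at about side (416.6,238) and scene (317.5,305.5), and the small dial hasn't moved. I'll check the post's angle.

```bash
python3 -c "
from st import *
A=np.array([.3963,-.285])
for f,u,v in(('s3',416.6,237.5),('c3',317,305.5)):
    p=plane(dict(np.load('pics/'+f+'.npz')),u,v,.064)[:2]-A;print(p.round(4),np.hypot(*p),15.2-np.degrees(np.arctan2(p[1],p[0])))"
```

```text
[ 0.0176 -0.021 ] 0.027365701532162553 65.18216960541585
[ 0.0222 -0.0234] 0.03229280828941647 61.73896477248638
```

Request:
jog_arm --motion '[{"x": -1.6, "y": 0.9, "z": 0, "spin": 3, "fingers": 1}, {"x": -3.2, "y": 1.7, "z": 0, "spin": 6, "fingers": 1}, {"x": -4.9, "y": 2.5, "z": 0, "spin": 9, "fingers": 1}, {"x": -6.6, "y": 3.1, "z": 0, "spin": 12, "fingers": 1}, {"x": -9, "y": 3.9, "z": 0, "spin": 16, "fingers": 1}, {"x": -11.4, "y": 4.4, "z": 0, "spin": 20, "fingers": 1}, {"x": -14.4, "y": 4.9, "z": 0, "spin": 25, "fingers": 1}, {"x": -16.2, "y": 5, "z": 0, "spin": 28, "fingers": 1}]'

```text
clock: 6.9
eef_pos: [0.4223, -0.3091, 0.0744]
tool_rot: [0.989, 0.148, -0.0, 0.001]
ft_force: [2.0, 0.7, 0.0]
grip_width: 0.0004
grasp_force: 1.0
```

```bash
python3 -c "
from st import *
st()"
```

```text
rel tool x,y mm [17.8 30.7] spin 88.2 z 0.0744 F tool [ 2.1 -0.1 -0. ] t 6.9 q6 2.21
```

Request:
jog_arm --motion '[{"x": -1.6, "y": 0.8, "z": 0, "spin": 3, "fingers": 1}, {"x": -3.2, "y": 1.6, "z": 0, "spin": 6, "fingers": 1}, {"x": -4.9, "y": 2.2, "z": 0, "spin": 9, "fingers": 1}, {"x": -6.1, "y": 2.7, "z": 0, "spin": 11, "fingers": 1}, {"x": -6.1, "y": 2.7, "z": 0, "spin": 11, "fingers": 1}]'

```text
clock: 7.52
eef_pos: [0.4171, -0.3131, 0.0744]
tool_rot: [0.999, 0.053, -0.0, 0.001]
ft_force: [1.1, 0.7, 0.1]
grip_width: 0.0003
grasp_force: 0.3
```

```bash
python3 -c "
from st import *
st()"
```

```text
rel tool x,y mm [17.7 30.2] spin 99.2 z 0.0744 F tool [ 1.2 -0.5 -0.1] t 7.525 q6 2.39
```

Request:
jog_arm --motion '[{"x": -0.8, "y": 0.4, "z": 0, "spin": 1.5, "fingers": 1}, {"x": -1.1, "y": 0.6, "z": 0, "spin": 2, "fingers": 1}]'

```text
clock: 7.78
eef_pos: [0.4159, -0.3133, 0.0743]
tool_rot: [0.999, 0.035, -0.0, 0.0]
ft_force: [-0.1, 0.8, -0.3]
grip_width: 0.0001
grasp_force: 0.2
```

Request:
jog_arm --motion '[{"x": -0.8, "y": 0.4, "z": 0, "spin": 1.5, "fingers": 1}, {"x": -1.1, "y": 0.6, "z": 0, "spin": 2, "fingers": 1}]'

```text
clock: 8.02
eef_pos: [0.4149, -0.3139, 0.0742]
tool_rot: [1.0, 0.017, -0.0, -0.0]
ft_force: [0.1, 0.4, 0.2]
grip_width: 0.0001
grasp_force: 0.0
```

```bash
python3 -c "
from st import *
st()"
```

```text
rel tool x,y mm [17.6 29.6] spin 103.2 z 0.0742 F tool [ 0.1 -0.4 -0.2] t 8.025 q6 2.46
```

Contact force has dropped to zero at about 103°, so the dial may have jumped into its fourth stop. I'll look before doing anything else.

```bash
python3 -c "
from st import *
st(); a=snap('side','s4'); b=snap('scene','c4')
i=np.vstack([cv2.resize(x['pixels'][v:v+66,u:u+176],(800,300),interpolation=cv2.INTER_CUBIC) for x,v,u in((a,215,330),(b,270,230))])
cv2.imwrite('pics/z4.png',i[:,:,::-1])"
```

```text
rel tool x,y mm [17.6 29.6] spin 103.2 z 0.0742 F tool [ 0.1 -0.4 -0.2] t 8.025 q6 2.46
```

View pics/z4.png

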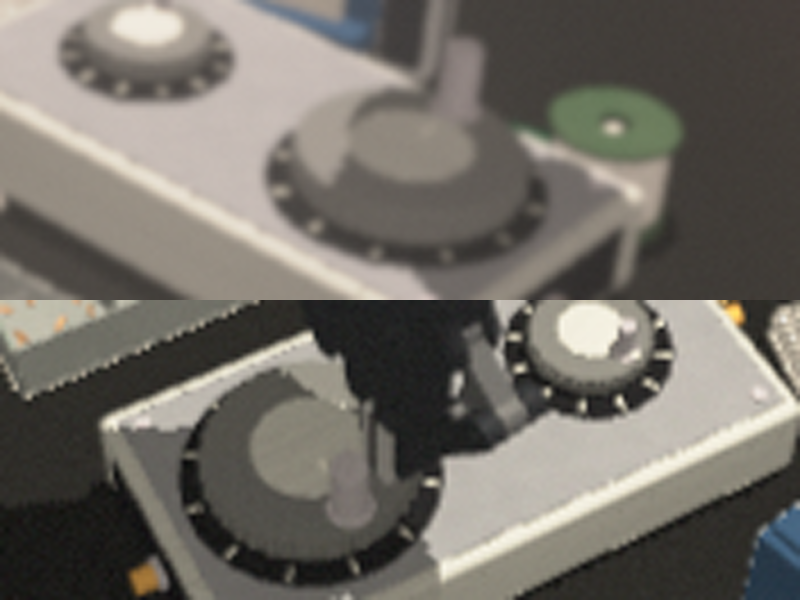

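The post now stands clear of the finger, with a visible gap. Its base is at scene (307.2,316.6) and side (430.5,240.3), and its top is at scene (306.3,305.6) and side (431.9,224.9).

```bash
python3 -c "
from st import *
A=np.array([.3963,-.285])
S=dict(np.load('pics/c4.npz'));D=dict(np.load('pics/s4.npz'))
for n,a,b in(('base',(307.2,316.6),(430.5,240.3)),('top',(306.3,305.6),(431.9,224.9))):
    t,e=tri([ray(S,*a),ray(D,*b)]);p=t[:2]-A;print(n,t.round(4),np.round(e,4),np.hypot(*p).round(4),15.2-np.degrees(np.arctan2(p[1],p[0])))"
```

```text
base [ 0.3938 -0.3155  0.062 ] [0.0001 0.0001] 0.0306 109.90211782821078
top [ 0.3941 -0.3136  0.0912] [0.0002 0.0002] 0.0287 109.58758545655687
```

Request:
jog_arm --motion '[{"x": 0, "y": 0, "z": 0, "spin": 0, "fingers": 1}, {"x": 0, "y": 0, "z": 0, "spin": 0, "fingers": 1}, {"x": 0, "y": 0, "z": 0, "spin": 0, "fingers": 1}]'

```text
clock: 8.5
eef_pos: [0.4151, -0.3139, 0.0743]
tool_rot: [1.0, 0.017, -0.0, -0.0]
ft_force: [-0.7, -0.1, 0.2]
grip_width: -0.0002
grasp_force: 0.0
```

```bash
python3 -c "
from st import *
st(); a=snap('side','s5'); b=snap('scene','c5')
S=dict(np.load('pics/c4.npz'));D=dict(np.load('pics/s4.npz'))
for p,q,(u,v) in((S,b,(230,270)),(D,a,(400,215))):
    d=cv2.absdiff(p['pixels'],q['pixels']).max(2)[v:v+66,u:u+100]; print(d.max(),(d>25).sum())
    # post shift via template match
    
def m(c0,c1,x,y,w,h,k=10):
    t=c0['pixels'][y:y+h,x:x+w];R=c1['pixels'][y-k:y+h+k,x-k:x+w+k];r=cv2.matchTemplate(R,t,5);print(cv2.minMaxLoc(r)[1::2])
m(S,b,300,300,14,22);m(D,a,424,220,16,26)
"
```

```text
rel tool x,y mm [17.8 29.6] spin 103.2 z 0.0743 F tool [-0.7  0.  -0.2] t 8.5 q6 2.46
72 57
65 128
(0.7806304097175598, (8, 11))
(0.9125111103057861, (13, 11))
```

```bash
python3 -c "
from st import *
A=np.array([.3963,-.285])
S=dict(np.load('pics/c5.npz'));D=dict(np.load('pics/s5.npz'))
for n,a,b in(('base',(305.2,317.6),(433.5,241.3)),('top',(304.3,306.6),(434.9,225.9))):
    t,e=tri([ray(S,*a),ray(D,*b)]);p=t[:2]-A;print(n,t.round(4),np.round(e,4),np.hypot(*p).round(4),15.2-np.degrees(np.arctan2(p[1],p[0])))"
```

```text
base [ 0.3892 -0.3156  0.0624] [0.0008 0.0008] 0.0314 118.25954812271264
top [ 0.3896 -0.3138  0.0915] [0.0005 0.0005] 0.0295 118.28110614793434
```

It has settled at about 119°, the fourth stop. I'll back off a little and lift clear.

Request:
jog_arm --motion '[{"x": 2, "y": 0, "z": 0, "spin": 0, "fingers": 1}, {"x": 4, "y": 0, "z": -5, "spin": 0, "fingers": 1}, {"x": 4, "y": 0, "z": -20, "spin": 0, "fingers": 1}, {"x": 4, "y": 0, "z": -50, "spin": 0, "fingers": 1}, {"x": 4, "y": 0, "z": -90, "spin": 0, "fingers": 1}, {"x": 4, "y": 0, "z": -130, "spin": 0, "fingers": 1}, {"x": 4, "y": 0, "z": -160, "spin": 0, "fingers": 1}, {"x": 4, "y": 0, "z": -160, "spin": 0, "fingers": 1}]'

```text
clock: 9.6
eef_pos: [0.4207, -0.315, 0.2384]
tool_rot: [1.0, 0.017, 0.003, 0.002]
ft_force: [-0.3, -0.4, -0.2]
grip_width: -0.0002
grasp_force: 0.0
```

```bash
python3 -c "
from st import *
st(); a=snap('side','s6'); b=snap('scene','c6')
i=np.vstack([cv2.resize(x['pixels'][v:v+90,u:u+240],(800,300),interpolation=cv2.INTER_CUBIC) for x,v,u in((a,195,290),(b,255,220))])
cv2.imwrite('pics/z6.png',i[:,:,::-1])"
```

```text
rel tool x,y mm [23.3 30.8] spin 103.2 z 0.2384 F tool [-0.3  0.4  0.2] t 9.6 q6 2.46
```

View pics/z6.png

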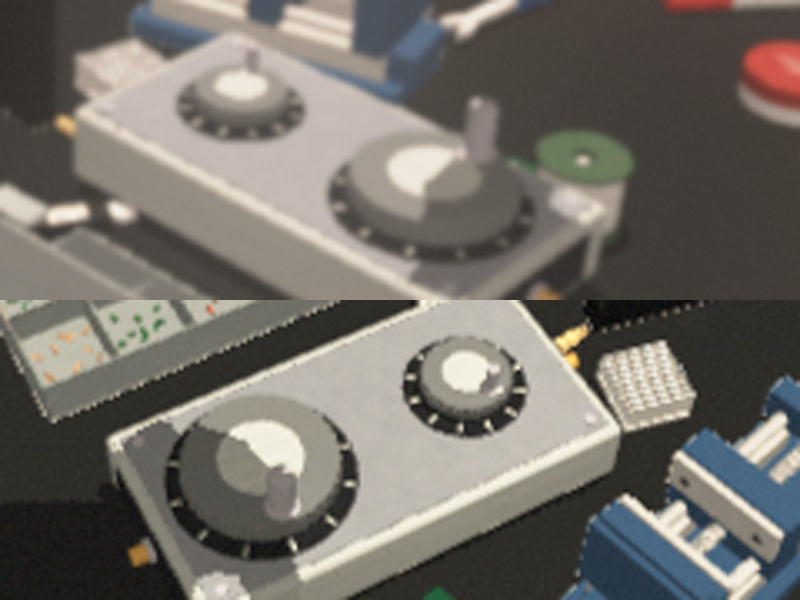

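The post is free, with its base at scene (304.9,316.5) and side (434.3,241.5). That matches the ~119° reading, and the small dial and loose items in view are where they were.

```bash
python3 -c "
from st import *
S=dict(np.load('pics/c6.npz'));D=dict(np.load('pics/s6.npz'))
t,e=tri([ray(S,304.9,316.5),ray(D,434.3,241.5)]);p=t[:2]-np.array([.3963,-.285]);ph=15.2-np.degrees(np.arctan2(p[1],p[0]));print(t,ph)
if 110<ph<130: print(bot.job_done())"
```

```text
[ 0.38844464 -0.314582    0.06356687] 120.07142070729687
the job is handed in; nothing more can be done
None
```

I pushed the larger dial four clicks clockwise and it rests in the fourth stop (measured 120°). The smaller dial looks unmoved in the last pictures, the hand is clear above the bench, and the job is handed in.

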